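Take the pile of desk supplies apart into its trays

ROBOT

A 6-joint arm with a two-finger parallel gripper is mounted at the origin on a cart in front of the work surface, level with it; the furniture and walls round the work are solid. World frame = base frame: x ahead of the robot, y to its left, z up, the work surface at z = 0. Lengths are in m, angles in degrees, forces in N, time in s.
With the tool pointing down it reaches from about 0.35 to 0.875 m from the base axis. Payload 4.2 kg.
Tool frame: the origin (TCP) lies midway between the tips of the shut fingers; the grasp point (between the pads) lies 19 mm behind it; z points along the fingers, y is the line along which they close (so a half turn about z gives the same grasp; the last joint's range is limited). The gripper opens to 87 mm and grips with 3 to 60 N. Pads are 19 mm wide; open, the fingers measure 117 mm over their backs; the gripper's body (75 mm by 190 mm) begins 51 mm behind the grasp point.
Start: joints at [82.139, 22.042, 0.453, 0, -68.411, -14.817], TCP at [0.241, 0.577, 0.223] pointing down, gripper open.
Joint ranges: [-179.83, 179.83], [-69.29, 118.12], [-61.27, 80.66], [-181.25, 117.63], [-171.15, -9.14], [-177.46, 177.46]. Speed limits (degrees/s): [159.86, 159.86, 180, 180, 180, 180].

INTERFACE

Orientations are given as a 3x3 rotation matrix whose columns are the frame's x, y, z axes.
In Python, from station import r, cams gives the robot as it stands.
- The arm moves only by the tool play_rows, never from a script. Its argument "commands" is text: rows parted by semicolons, each of 6 numbers parted by spaces: the shift along the world's x, y, z normalised to -1 to 1, where 1 is 30 mm, then the turn, a rotation vector about the world's x, y, z normalised to -1 to 1, where 1 is 0.15 rad. A call has 1 to 20 rows; each row shifts and turns the commanded pose from where the row before left it; what a row does not reach is not made up. A row lasts 1/10 s, in which the tool goes at most 50 mm and 8.59 degrees, less where a joint would pass 70% of its speed; a pose out of reach is approached as far as the arm can. A call with a number of a shift or a turn outside -1 to 1 is refused whole. A call with a gripper value outside its range is refused whole. "grip" is the finger opening in mm, from 0 to 87, set as the call begins (left out, the last holds). The fingers move at their own pace and stop on an object; the grip force is fixed at half the most. Time passes only in rows, so rows that do not move let the fingers close. It gives the time, the measured TCP pose, the force, the opening and the grip force at its end, in the units of the state.
- r.sense(): the state, without advancing time (a new reading comes with each control period).
- cams.capture(name): name is "scene" or "side" or "wrist"; returns (picture, depth): 400x640x3 uint8, blue, green, red; 400x640 float32, m along the optical axis (not along the pixel's ray), 0 where there is no reading.
- cams.camera_info(name): a dict with "mtx" (3x3 intrinsics, pixels), "k1" (the pictures are not rectified: a ray, as slopes to the right and down, at radius r is drawn at 1 + k1 r^2 times it, then the intrinsics apply), "R" (3x3) and "t" (3): a world point X has camera coordinates R X + t. Camera axes: x right, y down, z forward; pixel columns grow to the right and rows downward; lengths in m; the calibration is good to about 2 mm. A picture is of the moment at which its call begins: read the wrist's pose just before it. camera_info takes no time and is no camera call; for the wrist camera it gives the pose at the moment of the call.
- r.finish_job(): hands the job in; it is judged then, once.
The state is a dict: "time_s": time; "joints": joint angles; "joint_velocities": joint speeds; "effort": joint torques, N m; "tcp_pos": TCP position; "ee_rot": TCP orientation; "wrist_force": force on the tool from outside, world axes, zero at the start; "moment": the same for the moment, N m; "gripper_width": opening from 0.0 (shut) to 1.0 (fully open); "gripper_force": force on a finger pad.
Only numpy, scipy, OpenCV 4.12 (cv2) and the standard library are available. Lean on these libraries where they do the work, as an engineer would, in place of code of your own. Each camera call takes 0.05 s, during which the arm holds its last target. There are 200 camera calls.

TASK

Put away the little pile of supplies on the desk: take it apart from the top down, one thing at a time, and set each straight into the low wooden tray made for it - the round tin in the small round tray, the match box in the small rectangular tray, the tape roll in the large round tray and the tape measure in the large rectangular tray. Everything must end lying flat on its tray's floor inside the rim, the oblong things lengthwise, and be let go. Do not topple the pile or tip anything over, and leave the mug and the glue stick standing where they are.

Things in the scene. Friction and masses are not known exactly. Their poses are not given: they have to be found in the camera images.
- lip_tin_mid (a point): Top of the pile: a plain grey-white round tin with a flat lid, 41 mm across, 16 mm high. The point is its centre, half-way up; z is up.
- match_box_mid (a point): Second from the top: a match box lying flat, 36 mm (its x) by 54 mm (its y), 16 mm high, closed (it does not slide open). The point is its centre, half-way up; z is up.
- tape_roll_mid (a point): Third from the top: a beige roll of paper tape lying flat, 61 mm across, 19 mm high, with a hole of about 25 mm in the middle. The point is its centre, half-way up; z is up.
- tape_measure_mid (a point): Bottom of the pile: a dark grey pocket tape measure lying flat, 58 mm (its x) by 75 mm (its y) over all, 27 mm high with a flat top; the body is 58 by 62 mm with rounded corners, and a thin tongue sticks out of it 13 mm at the -y end, near the desk. The point is the centre of the 58 by 75 mm outline (so the middle of the body lies 6 mm from it to +y), half-way up; z is up. Grip it across x. (A similar one at the far left corner of the desk is part of the room.)
- tin_tray: Small round low wooden tray, fixed to the desk, for the round tin: 57 mm inside, 65 mm outside. Its origin is the middle of its underside; its floor is 3 mm above the desk and its rim stands 3 mm above its floor; z is up.
- roll_tray: Large round low wooden tray, fixed, for the tape roll: 77 mm inside, 85 mm outside. Origin, floor and rim as for the small round tray.
- box_tray: Small rectangular low wooden tray, fixed, for the match box: inside 52 mm (its x) by 70 mm (its y), outside 60 by 78 mm. Origin, floor and rim as for the small round tray.
- measure_tray: Large rectangular low wooden tray, fixed, for the tape measure: inside 74 mm (its x) by 91 mm (its y), outside 82 by 99 mm. Origin, floor and rim as for the small round tray.
- mug: White mug, loose, standing upright beside the work, to be left alone: 86 mm across, 123 mm with its handle, 90 mm high. Origin at the middle of its underside.
- glue_stick: White and blue glue stick, loose, standing upright beside the work, to be left alone: 25 mm across, 85 mm high. Origin at the middle of its underside.
Mind the look-alikes: they are no part of the job. Leave any turquoise look-alike of the part that bears tape_measure_mid alone.

How it is judged:
By the outcome, as a careful person would: the job done as asked, in the order asked, and still so for the second after the job is handed in, with the robot touching nothing.
It also fails if it takes over 104 s, if anything falls off the work surface, if the arm or the gripper's body presses on something with over 40 N, if the wrist force passes 120 N, or if a joint passes its speed limit or range.

## Working session

There is one attempt and no reset: what is moved stays moved. The work goes in short steps, Python scripts to look and compute and a tool call to move; the robot and the scene stay as the last step left them, time stands still between calls to the robot, and variables do not carry over. Pictures are saved under pics/ and viewed, at most 18 in all, crops included, and the job is handed in when it is done.

Besides the shell and the picture viewer there is one more tool, called after "Call:" by a JSON object that holds its "op" and its "data". play_rows: Moves the arm, as the interface text tells. Scaled input: -1 to 1 covers 30 mm each way for a shift and 0.15 rad each way for a turn. Its arguments: {"type":"object","properties":{"commands":{"type":"string"},"grip":{"type":"number"}},"required":["commands"]}

```bash
mkdir -p pics; ls; python3 - <<'E'
from station import r,cams
import cv2,numpy as np
s=r.sense();print(s['time_s'],s['tcp_pos'],s['ee_rot'],s['gripper_width'])
for n in("scene","side","wrist"):
    i=cams.camera_info(n);p,d=cams.capture(n)
    cv2.imwrite(f"pics/{n}0.png",p);np.savez(f"pics/{n}0.npz",p=p,d=d,**i)
    print(n,i['mtx'].tolist() if hasattr(i['mtx'],'tolist') else i['mtx'],i['k1'],np.round(-np.array(i['R']).T@np.array(i['t']),3),np.round(i['R'],2).tolist())
E
```

```text
pics
0.0 [0.24070081 0.57612071 0.22146401] [[ 9.22636886e-01 -3.85669033e-01 -7.56882880e-04]
 [-3.85669762e-01 -9.22634554e-01 -2.07699625e-03]
 [ 1.02706837e-04  2.20822019e-03 -9.99997557e-01]] 0.9983568743094988
scene [[447.51987621910143, 0.0, 316.4956839711518], [0.0, 447.51987621910143, 198.02343794772224], [0.0, 0.0, 1.0]] -0.10196487405200504 [ 1.169 -0.218  1.009] [[0.6, 0.8, -0.02], [0.62, -0.48, -0.62], [-0.5, 0.36, -0.79]]
side [[445.55587512172065, 0.0, 325.44978548814936], [0.0, 445.55587512172065, 190.57573941189145], [0.0, 0.0, 1.0]] -0.04180263922242699 [0.48  1.045 0.534] [[-0.99, -0.13, -0.01], [-0.06, 0.47, -0.88], [0.12, -0.87, -0.48]]
wrist [[348.94419762918153, 0.0, 317.2808040944353], [0.0, 348.94419762918153, 201.9464683179908], [0.0, 0.0, 1.0]] 0.018757102014376578 [0.305 0.551 0.384] [[-0.39, -0.92, 0.0], [-0.89, 0.37, 0.25], [-0.23, 0.1, -0.97]]
```

View pics/scene0.png

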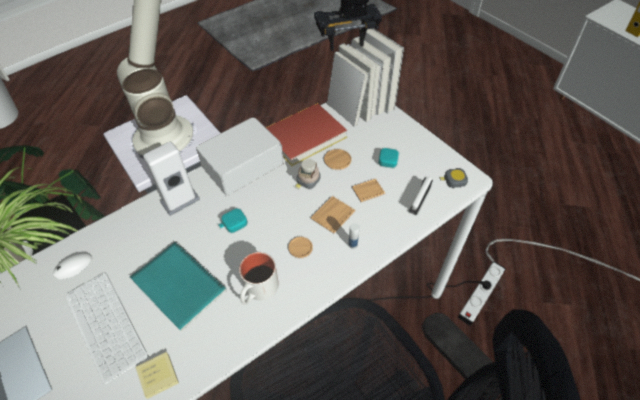

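View pics/side0.png

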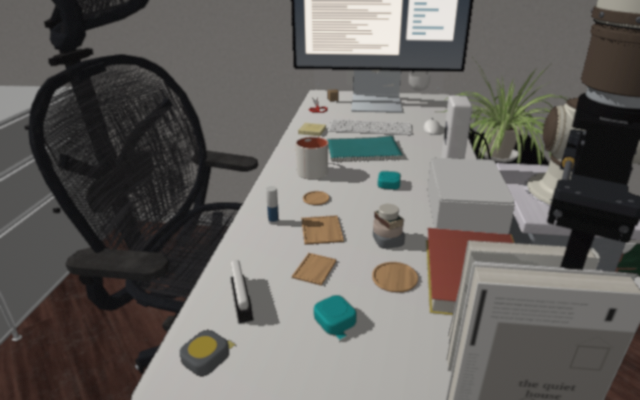

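View pics/wrist0.png

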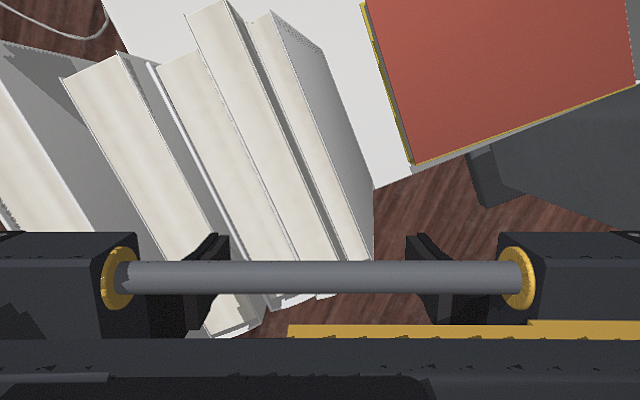

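The scene picture shows the pile at about (308,175), with these trays around it:
- Small round tray at (300,246)
- Large rectangular tray at (332,214)
- Small rectangular tray at (368,189)
- Large round tray at (337,158)

The turquoise look-alikes are at (234,220) and (388,157), and the room's own tape measure is at (456,177). The side picture shows the pile at (388,225). The wrist view is over the books.

```bash
cat > h.py <<'E'
import numpy as np,cv2
def load(f): return dict(np.load(f"pics/{f}.npz"))
def grab(cams,n,f):
    i=cams.camera_info(n);p,d=cams.capture(n)
    cv2.imwrite(f"pics/{f}.png",p);np.savez(f"pics/{f}.npz",p=p,d=d,**i);return load(f)
def rays(v,uv):
    uv=np.asarray(uv,float).reshape(-1,1,2);k=float(v['k1'])
    n=cv2.undistortPoints(uv,v['mtx'],np.array([k,0,0,0,0.])).reshape(-1,2)
    return -v['R'].T@v['t'], np.c_[n,np.ones(len(n))]
def plane(v,uv,z):
    c,n=rays(v,uv);w=n@v['R'];return c+w*((z-c[2])/w[:,2])[:,None]
def cloud(v):
    h,w=v['d'].shape;g=np.stack(np.meshgrid(np.arange(w),np.arange(h)),-1).reshape(-1,2)
    c,n=rays(v,g);X=(n*v['d'].reshape(-1,1)-v['t'])@v['R'];X[v['d'].ravel()==0]=np.nan
    return X.reshape(h,w,3)
E
python3 - <<'E'
from h import *
for n,boxes in(("scene0",[(270,140,400,265)]),("side0",[(280,180,420,300)])):
    v=load(n);X=cloud(v);hsv=cv2.cvtColor(v['p'],cv2.COLOR_BGR2HSV)
    m=((hsv[...,0]>8)&(hsv[...,0]<25)&(hsv[...,1]>70)).astype(np.uint8)
    x0,y0,x1,y1=boxes[0];mm=np.zeros_like(m);mm[y0:y1,x0:x1]=m[y0:y1,x0:x1]
    cs,_=cv2.findContours(mm,cv2.RETR_EXTERNAL,cv2.CHAIN_APPROX_NONE)
    for c in cs:
        if cv2.contourArea(c)<60: continue
        P=plane(v,c.reshape(-1,2),.006)[:,:2]*1000
        rc=cv2.minAreaRect(P.astype(np.float32));k=np.zeros_like(m);cv2.drawContours(k,[c],-1,1,-1);
        print(n,c.reshape(-1,2).mean(0).round(),"rect",np.round(rc[0]),np.round(rc[1]),round(rc[2],1),"depthz",np.nanmedian(X[k>0],0).round(3))
    # pile heights by depth
    z=X[...,2];reg=np.zeros_like(m,bool);reg[y0:y1,x0:x1]=True
    tp=reg&(z>.066)
    print("pile>66mm",tp.sum(),np.nanmedian(X[tp],0).round(4) if tp.any() else '')
    allm=z>.01
    for a in[(.06,.09),(.045,.06),(.03,.045)]:
        q=reg&(z>a[0])&(z<a[1]);print(a,q.sum(),np.nanmedian(X[q],0).round(3) if q.any() else'')
v=load("scene0");X=cloud(v)
for nm,u in dict(box=(240,140),red=(310,130),book1=(348,80),book4=(385,45),white=(165,155),mug=(258,258),glue=(354,228)).items():print(nm,X[u[1],u[0]].round(3))
a=cv2.resize(v['p'][130:270,260:420],None,fx=4,fy=4,interpolation=cv2.INTER_CUBIC)
v=load("side0");b=cv2.resize(v['p'][180:300,260:430],None,fx=4,fy=4,interpolation=cv2.INTER_CUBIC)
cv2.imwrite("pics/cropa.png",a);cv2.imwrite("pics/cropb.png",b)
E
```

```text
scene0 [300. 247.] rect [631. 110.] [58. 62.] 53.5 depthz [0.629 0.111 0.003]
scene0 [333. 214.] rect [598. 245.] [81. 98.] 14.0 depthz [0.596 0.246 0.002]
scene0 [368. 190.] rect [593. 379.] [76. 61.] 75.4 depthz [0.591 0.381 0.002]
scene0 [337. 159.] rect [441. 385.] [80. 80.] 52.2 depthz [0.438 0.387 0.001]
pile>66mm 407 [0.4564 0.2311 0.0777]
(0.06, 0.09) 402 [0.464 0.234 0.075]
(0.045, 0.06) 184 [0.469 0.237 0.054]
(0.03, 0.045) 544 [0.361 0.282 0.032]
side0 [394. 277.] rect [440. 390.] [81. 84.] 2.1 depthz [0.44  0.388 0.003]
side0 [314. 269.] rect [590. 384.] [80. 60.] 75.5 depthz [0.591 0.384 0.004]
side0 [322. 230.] rect [596. 250.] [ 81. 101.] 13.7 depthz [0.595 0.251 0.005]
side0 [316. 198.] rect [629. 117.] [60. 59.] 6.8 depthz [0.628 0.113 0.004]
pile>66mm 246 [0.4572 0.2741 0.0766]
(0.06, 0.09) 349 [0.455 0.277 0.075]
(0.045, 0.06) 241 [0.459 0.283 0.051]
(0.03, 0.045) 216 [0.459 0.291 0.038]
box [0.269 0.156 0.09 ]
red [0.31 0.38 0.03]
book1 [0.294 0.544 0.139]
book4 [0.331 0.655 0.241]
white [ 0.309 -0.069  0.205]
mug [ 0.625 -0.009  0.063]
glue [0.711 0.222 0.086]
```

View pics/cropa.png

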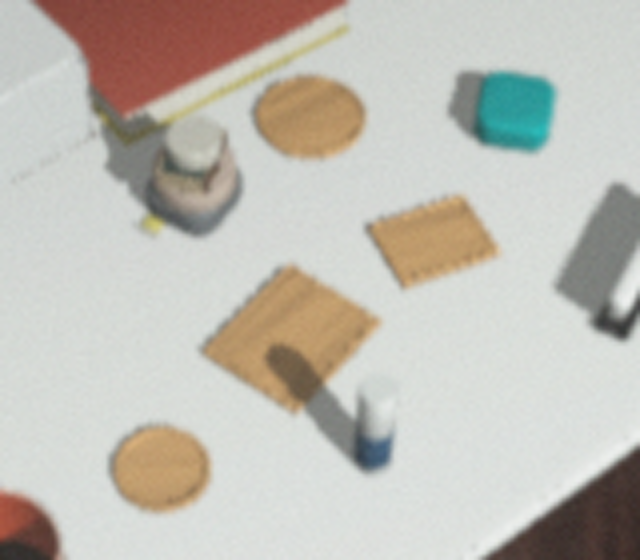

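View pics/cropb.png

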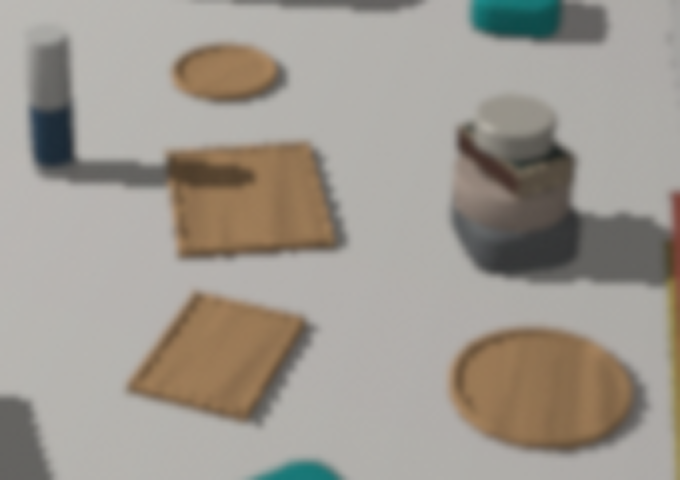

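The crops confirm the pile: the only grey measure with the tin, box and roll on top, at scene (308,175) and side (388,225). Its yellow tongue points towards scene (297,186), which is world -y. The two turquoise ones and the yellow-centred one at (456,177) stay out of it. I'll rise clear of the books and go over the pile.

Call:
{"op": "play_rows", "data": {"commands": "0 0 1 0 0 0;0 0 1 0 0 0;0 0 1 0 0 0;0 0 1 0 0 0;0.64 -0.96 0 0 0 0;0.64 -0.96 0 0 0 0;0.64 -0.96 0 0 0 0;0.64 -0.96 0 0 0 0;0.64 -0.96 0 0 0 0;0.64 -0.96 0 0 0 0;0.64 -0.96 0 0 0 0;0.64 -0.96 0 0 0 0;0.64 -0.96 0 0 0 0;0.64 -0.96 0 0 0 0;0.64 -0.96 0 0 0 0;0 0 -1 0 0 0;0 0 -1 0 0 0;0 0 -1 0 0 0;0 0 0 0 0 0;0 0 0 0 0 0", "grip": 87}}

```text
time_s: 2.15
tcp_pos: [0.4525, 0.2599, 0.253]
ee_rot: [[0.923, -0.385, 0.0], [-0.385, -0.923, -0.001], [0.001, 0.001, -1.0]]
wrist_force: [0.4, -0.3, 0.8]
gripper_width: 1.0
gripper_force: 0.0
```

```bash
python3 - <<'E'
from station import r,cams
from h import *
s=r.sense();print(s['time_s'],s['tcp_pos'].round(4),np.round(s['ee_rot'],3).tolist(),s['joints'])
v=grab(cams,"wrist","w1");X=cloud(v);z=X[...,2]
for a in[(.072,.084),(.056,.067),(.04,.05),(.02,.03),(.08,.1)]:
    q=(z>a[0])&(z<a[1]);
    if q.sum()>30: print(a,q.sum(),np.nanmedian(X[q],0).round(4),np.nanpercentile(X[q],[2,98],axis=0).round(3).tolist())
E
```

```text
2.15 [0.4525 0.2599 0.253 ] [[0.923, -0.385, 0.0], [-0.385, -0.923, -0.001], [0.001, 0.001, -1.0]] [ 4.77349655e+01  1.07055618e+01 -1.10466384e+01  5.54030834e-02
 -6.82695045e+01  1.95894547e+01]
(0.072, 0.084) 2290 [0.4454 0.2536 0.0774] [[0.355, 0.048, 0.072], [0.475, 0.283, 0.083]]
(0.056, 0.067) 1726 [0.3583 0.1579 0.0612] [[0.28, -0.035, 0.056], [0.481, 0.291, 0.067]]
(0.04, 0.05) 2556 [0.4595 0.2555 0.0442] [[0.277, -0.042, 0.04], [0.716, 0.492, 0.05]]
(0.02, 0.03) 7725 [0.4731 0.0998 0.0265] [[0.296, -0.035, 0.021], [0.706, 0.533, 0.029]]
(0.08, 0.1) 6324 [0.3434 0.1242 0.0944] [[0.283, 0.043, 0.082], [0.359, 0.24, 0.096]]
```

View pics/w1.png

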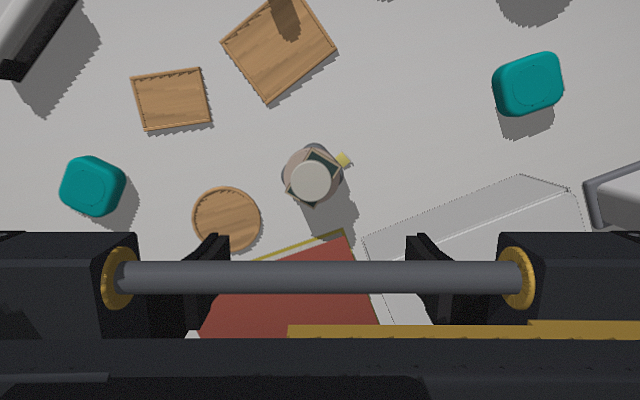

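The wrist view shows:
- Pile at (312,175)
- Yellow tongue at (343,160)
- Roll tray at (227,218)
- Box tray at (172,98)
- Measure tray at (278,48)
- The white box and red book near the pile, at bottom right

Next I'll fit the tin and the layers.

```bash
python3 - <<'E'
from h import *
v=load("w1");X=cloud(v);z=X[...,2]
roi=np.zeros(z.shape,bool);roi[130:228,265:352]=True
def big(m):
    n,l,st,c=cv2.connectedComponentsWithStats(m.astype(np.uint8));i=1+np.argmax(st[1:,4]);return (l==i).astype(np.uint8),c[i]
def rep(nm,m,h):
    m,c=big(m);ct=max(cv2.findContours(m,0,1)[0],key=len).reshape(-1,2);P=(plane(v,ct,h)[:,:2]*1000).astype(np.float32)
    print(nm,c.round(1),"z",np.nanmedian(z[m>0]).round(4),"circ",np.round(cv2.minEnclosingCircle(P)[0],1),round(cv2.minEnclosingCircle(P)[1],1),"rect",[np.round(a,1) for a in cv2.minAreaRect(P)],"ell",np.round(cv2.fitEllipse(P)[0],1))
rep("tin",roi&(z>.070)&(z<.09),.078)
rep("tin+box",roi&(z>.052)&(z<.09),.062)
rep("+roll",roi&(z>.032)&(z<.09),.046)
rep("all",roi&(z>.010)&(z<.09),.027)
hsv=cv2.cvtColor(v['p'],cv2.COLOR_BGR2HSV)
y=roi&(abs(hsv[...,0].astype(int)-28)<8)&(hsv[...,1]>80); y[185:]=0
rep("tongue",y,.003)
# two-view height of tin: scene bright lid ray vs wrist ray
s=load("scene0");Xs=cloud(s);r2=np.zeros(z.shape,bool);r2[150:190,295:325]=True
m,c=big(r2&(Xs[...,2]>.072)&(Xs[...,2]<.09));print("scene tin px",c)
mw,cw=big(roi&(z>.070)&(z<.09))
P1=s['mtx']@np.c_[s['R'],s['t']];
def und(v,c):return cv2.undistortPoints(np.array([[c]]),v['mtx'],np.array([float(v['k1']),0,0,0,0]))[0].T
T=cv2.triangulatePoints(np.c_[s['R'],s['t']],np.c_[v['R'],v['t']],und(s,c),und(v,cw));print("tri",(T[:3]/T[3]).ravel().round(4))
# box tops
wood=(hsv[...,0]>8)&(hsv[...,0]<22)&(hsv[...,1]>90)
for nm,b in dict(roll=(185,180,265,255),box=(125,60,215,135)).items():
    q=np.zeros(z.shape,bool);q[b[1]:b[3],b[0]:b[2]]=1;rep(nm,q&wood,.006)
a=cv2.resize(v['p'][130:230,250:370],None,fx=5,fy=5,interpolation=cv2.INTER_CUBIC);cv2.imwrite("pics/cropc.png",a)
E
```

```text
tin [311.  180.3] z 0.0773 circ [457.9 265.8] 20.7 rect [array([457.7, 265.9]), array([40. , 40.2]), np.float64(22.1)] ell [457.9 265.8]
tin+box [312.7 178. ] z 0.0769 circ [456.8 264.6] 31.9 rect [array([456.7, 265. ]), array([42.4, 54.3]), np.float64(36.1)] ell [456.6 264.8]
+roll [311.8 175.8] z 0.0758 circ [454.2 266.1] 33.4 rect [array([456.6, 265.8]), array([60.4, 61.5]), np.float64(37.8)] ell [456.3 266.2]
all [312.2 174.7] z 0.0625 circ [452.5 265.5] 37.3 rect [array([453.5, 268.3]), array([64.2, 66.7]), np.float64(22.7)] ell [454.1 266.9]
tongue [342.2 159.4] z 0.005 circ [454.6 228.7] 8.5 rect [array([454.2, 229. ]), array([14.4, 10.8]), np.float64(23.0)] ell [454.3 228.7]
scene tin px [307.85123967 164.44628099]
tri [0.4569 0.2659 0.0719]
roll [226.6 216.2] z 0.004 circ [440.9 388.1] 42.1 rect [array([442.6, 386.3]), array([83.1, 79.2]), np.float64(44.6)] ell [443.2 385.9]
box [170.8  98.5] z 0.0052 circ [591.5 381.5] 48.3 rect [array([591.5, 381.6]), array([78.3, 59.2]), np.float64(75.6)] ell [591.5 381.5]
```

View pics/cropc.png

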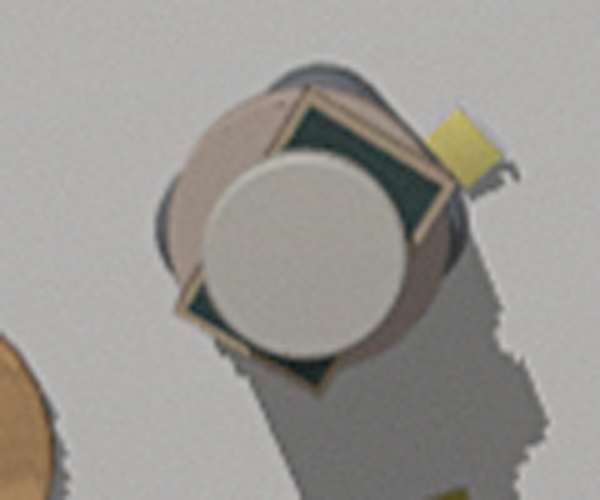

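The crop shows the tin centred at (305,255) on the box, whose corners are at (315,90), (455,185), (320,390) and (180,310). Below them are the roll and the measure, with the tongue at (465,150). The tin is at (458,266) and its top at z = 77 mm; the two-view figure is 72 and depth gives 77. I'll go for it.

Call:
{"op": "play_rows", "data": {"commands": "0.046 0.051 0 0 0 -0.93;0.046 0.051 0 0 0 -0.93;0.046 0.051 0 0 0 -0.93;0.046 0.051 0 0 0 -0.93;0 0 -1 0 0 0;0 0 -1 0 0 0;0 0 -1 0 0 0;0 0 -1 0 0 0;0 0 -1 0 0 0;0 0 -0.5 0 0 0;0 0 -0.4 0 0 0;0 0 -0.2 0 0 0;0 0 -0.1 0 0 0;0 0 0 0 0 0;0 0 0 0 0 0;0 0 0 0 0 0"}}

```text
time_s: 3.8
tcp_pos: [0.458, 0.2663, 0.0673]
ee_rot: [[0.579, -0.816, 0.001], [-0.816, -0.579, 0.001], [-0.0, -0.002, -1.0]]
wrist_force: [0.8, 0.5, -0.1]
gripper_width: 0.999
gripper_force: 0.0
```

```bash
python3 - <<'E'
from station import r,cams
from h import *
s=r.sense();print(s['tcp_pos'].round(4),np.round(s['ee_rot'],3).tolist())
v=grab(cams,"side","s1");w=grab(cams,"wrist","w2")
a=cv2.resize(v['p'][140:280,320:460],None,fx=4,fy=4);b=cv2.resize(w['p'][100:340,160:480],(560,420))
c=np.zeros((560,800,3),np.uint8);c[:420,:400]=cv2.resize(a,(400,420));c[:420,400:]=cv2.resize(b,(400,420));cv2.imwrite("pics/v2.png",c[:420])
E
```

```text
[0.458  0.2663 0.0673] [[0.579, -0.816, 0.001], [-0.816, -0.579, 0.001], [-0.0, -0.002, -1.0]]
```

View pics/v2.png

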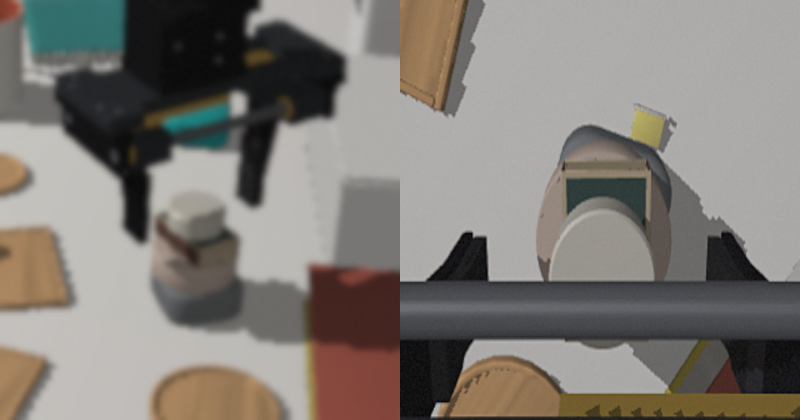

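Both views show the fingers straddling the tin, with the box aligned to the tool. I'll close.

Call:
{"op": "play_rows", "data": {"commands": "0 0 0 0 0 0;0 0 0 0 0 0;0 0 0 0 0 0;0 0 0 0 0 0;0 0 0 0 0 0;0 0 0 0 0 0;0 0 0 0 0 0;0 0 0 0 0 0", "grip": 30}}

```text
time_s: 4.7
tcp_pos: [0.4576, 0.266, 0.0665]
ee_rot: [[0.579, -0.816, -0.0], [-0.816, -0.579, -0.0], [0.0, 0.0, -1.0]]
wrist_force: [0.4, 0.1, 0.8]
gripper_width: 0.46
gripper_force: 30.0
```

Call:
{"op": "play_rows", "data": {"commands": "0 0 0.5 0 0 0;0 0 0.8 0 0 0;0 0 1 0 0 0;0 0 0.7 0 0 0;0.82 -0.73 0 0 0 -0.6;0.82 -0.73 0 0 0 -0.6;0.82 -0.73 0 0 0 -0.6;0.82 -0.73 0 0 0 -0.6;0.82 -0.73 0 0 0 -0.6;0.82 -0.73 0 0 0 -0.6;0.82 -0.73 0 0 0 -0.5;0 0 0 0 0 0;0 0 0 0 0 0;0 0 0 0 0 0"}}

```text
time_s: 6.1
tcp_pos: [0.6292, 0.1131, 0.1563]
ee_rot: [[0.003, -1.0, -0.001], [-1.0, -0.003, -0.0], [0.0, 0.001, -1.0]]
wrist_force: [-0.3, 0.8, -0.2]
gripper_width: 0.456
gripper_force: 30.0
```

```bash
python3 - <<'E'
from station import r,cams
from h import *
s=r.sense();print(s['tcp_pos'].round(4),s['time_s'])
v=grab(cams,"wrist","w3");hsv=cv2.cvtColor(v['p'],cv2.COLOR_BGR2HSV);X=cloud(v)
sc=grab(cams,"scene","sc3");Xs=cloud(sc)
m=((hsv[...,0]>8)&(hsv[...,0]<25)&(hsv[...,1]>80)).astype(np.uint8)
for c in cv2.findContours(m,0,1)[0]:
    if cv2.contourArea(c)>300:
        P=(plane(v,c.reshape(-1,2),.006)[:,:2]*1000).astype(np.float32);print(cv2.boundingRect(c),[np.round(a,1) for a in cv2.minAreaRect(P)],np.round(cv2.fitEllipse(P)[0],1))
# mug extents
for n,Y in(("w",X),("s",Xs)):
    q=(Y[...,2]>.03)&(Y[...,2]<.095)&(abs(Y[...,0]-.63)<.1)&(abs(Y[...,1])<.075)
    if q.any():print(n,"mug",q.sum(),np.nanpercentile(Y[q],[1,99],axis=0).round(3).tolist())
q=(Xs[...,2]>.03)&(Xs[...,2]<.095)&(abs(Xs[...,0]-.71)<.03)&(abs(Xs[...,1]-.222)<.03);print("glue",np.nanpercentile(Xs[q],[1,50,99],axis=0).round(3).tolist())
E
```

```text
[0.6292 0.1131 0.1563] 6.1
(171, 294, 407, 46) [array([572. , 246.7]), array([414.8,  50. ]), np.float64(0.1)] [584.4 254.1]
(408, 246, 21, 64) [array([530.1, 204.4]), array([18.5, 68.7]), np.float64(6.8)] [530.5 204.5]
(206, 246, 21, 64) [array([729.1, 204.8]), array([68.4, 19. ]), np.float64(85.0)] [728.7 205.1]
(283, 151, 70, 65) [array([629.6, 110.1]), array([63.3, 59.7]), np.float64(0.2)] [629.4 110.5]
(223, 0, 107, 51) [array([663.3, -21.4]), array([85.1, 36.9]), np.float64(0.3)] [666.3 -24.2]
w mug 6777 [[0.621, -0.033, 0.03], [0.699, 0.013, 0.091]]
s mug 1195 [[0.618, -0.074, 0.03], [0.703, 0.01, 0.091]]
glue [[0.696, 0.214, 0.033], [0.712, 0.222, 0.07], [0.72, 0.237, 0.087]]
```

View pics/w3.png

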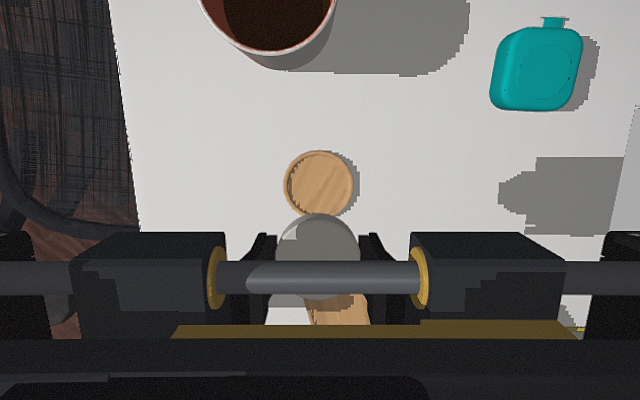

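The wrist view shows the small round tray at (318,183), just ahead of the held tin at (317,245), and the mug at the top. The tray centre is (629.5, 113), so I'm aligned. I'll lower, release and lift.

Call:
{"op": "play_rows", "data": {"commands": "0 0 -1 0 0 0;0 0 -1 0 0 0;0 0 -1 0 0 0;0 0 -1 0 0 0;0 0 -0.5 0 0 0;0 0 -0.25 0 0 0;0 0 -0.1 0 0 0;0 0 -0.04 0 0 0;0 0 0 0 0 0;0 0 0 0 0 0"}}

```text
time_s: 7.2
tcp_pos: [0.6306, 0.1129, 0.0111]
ee_rot: [[0.002, -1.0, 0.002], [-1.0, -0.002, 0.001], [-0.001, -0.002, -1.0]]
wrist_force: [-0.2, -0.3, 0.0]
gripper_width: 0.462
gripper_force: 30.0
```

Call:
{"op": "play_rows", "data": {"commands": "0 0 0 0 0 0;0 0 0 0 0 0;0 0 0 0 0 0;0 0 0 0 0 0;0 0 0 0 0 0;0 0 0.3 0 0 0;0 0 0.7 0 0 0;0 0 1 0 0 0;0 0 1 0 0 0;0 0 1 0 0 0;0 0 1 0 0 0;0 0 0 0 0 0", "grip": 80}}

```text
time_s: 8.4
tcp_pos: [0.6329, 0.1135, 0.1663]
ee_rot: [[0.003, -1.0, 0.011], [-1.0, -0.003, 0.003], [-0.003, -0.011, -1.0]]
wrist_force: [0.7, -0.1, 1.3]
gripper_width: 0.919
gripper_force: 0.0
```

```bash
python3 - <<'E'
from station import r,cams
from h import *
s=r.sense();print(s['tcp_pos'].round(4),s['time_s'])
v=grab(cams,"wrist","w4");X=cloud(v);z=X[...,2]
q=(abs(X[...,0]-.6295)<.04)&(abs(X[...,1]-.113)<.04)&(z>.012)&(z<.03)
print(q.sum(),np.nanmedian(X[q],0).round(4),np.nanpercentile(X[q],[1,99],axis=0).round(4).tolist())
E
```

```text
[0.6329 0.1135 0.1663] 8.4
1579 [0.6309 0.1131 0.0192] [[0.6119, 0.0941, 0.0152], [0.65, 0.1329, 0.0208]]
```

The tin sits in its tray at (631,113) with its top at z = 19 mm. I'll go back to the pile and measure the match box.

Call:
{"op": "play_rows", "data": {"commands": "-0.84 0.72 0 0 0 0.59;-0.84 0.72 0 0 0 0.59;-0.84 0.72 0 0 0 0.59;-0.84 0.72 0 0 0 0.59;-0.84 0.72 0 0 0 0.59;-0.84 0.72 0 0 0 0.59;-0.84 0.72 0 0 0 0.59;0 0 0 0 0 0;0 0 0 0 0 0;0 0 0 0 0 0"}}

```text
time_s: 9.45
tcp_pos: [0.4536, 0.2634, 0.1594]
ee_rot: [[0.582, -0.814, -0.001], [-0.814, -0.582, -0.001], [0.0, 0.001, -1.0]]
wrist_force: [0.5, 0.6, 0.4]
gripper_width: 0.919
gripper_force: 0.0
```

```bash
cat >> h.py <<'E'
def fit(v,lo,hi,cx,cy,rad):
    X=cloud(v);z=X[...,2]
    q=((np.hypot(X[...,0]-cx,X[...,1]-cy)<rad)&(z>lo)&(z<hi)).astype(np.uint8)
    n,l,st,c=cv2.connectedComponentsWithStats(q);i=1+np.argmax(st[1:,4]);m=l==i
    h=np.nanmedian(z[m]);ct=max(cv2.findContours(m.astype(np.uint8),0,1)[0],key=len).reshape(-1,2)
    P=(plane(v,ct,h)[:,:2]*1000).astype(np.float32)
    print("px",c[i].round(),"z",h.round(4),"rect",[np.round(a,1) for a in cv2.minAreaRect(P)],"ell",np.round(cv2.fitEllipse(P)[0],1),m.sum())
E
python3 - <<'E'
from station import r,cams
from h import *
s=r.sense();print(s['tcp_pos'].round(4),np.round(s['ee_rot'][:,1],3),s['time_s'])
v=grab(cams,"wrist","w5")
fit(v,.056,.07,.457,.265,.05)
fit(v,.035,.07,.457,.265,.05)
s=grab(cams,"scene","sc5");fit(s,.054,.072,.457,.265,.05)
E
```

```text
[0.4536 0.2634 0.1594] [-0.814 -0.582  0.001] 9.45
px [315. 200.] z 0.0614 rect [array([456.1, 264.4]), array([35.9, 53.4]), np.float64(35.6)] ell [456.1 264.4] 3152
px [315. 198.] z 0.061 rect [array([458.2, 262.8]), array([56.5, 58.8]), np.float64(35.6)] ell [457.6 263.3] 4471
px [308. 168.] z 0.0587 rect [array([457.4, 263.7]), array([37.7, 56. ]), np.float64(35.9)] ell [457.4 263.4] 187
```

View pics/w5.png

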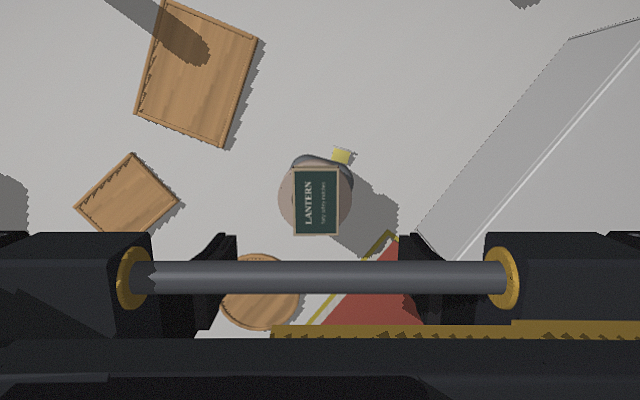

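The wrist view shows the box squarely between the fingers at (316,200), with its centre at (456,264) and its top at z = 61 mm. I'll take it.

Call:
{"op": "play_rows", "data": {"commands": "0.08 0.03 -0.9 0 0 0;0 0 -1 0 0 0;0 0 -0.8 0 0 0;0 0 -0.5 0 0 0;0 0 -0.28 0 0 0;0 0 -0.1 0 0 0;0 0 0 0 0 0;0 0 0 0 0 0;0 0 0 0 0 0"}}

```text
time_s: 10.45
tcp_pos: [0.4563, 0.2652, 0.0533]
ee_rot: [[0.582, -0.813, 0.001], [-0.813, -0.582, 0.001], [-0.0, -0.002, -1.0]]
wrist_force: [-0.9, -0.3, -0.7]
gripper_width: 0.917
gripper_force: 0.0
```

Call:
{"op": "play_rows", "data": {"commands": "0 0 0 0 0 0;0 0 0 0 0 0;0 0 0 0 0 0;0 0 0 0 0 0;0 0 0 0 0 0;0 0 0 0 0 0;0 0 0 0 0 0;0 0 0 0 0 0", "grip": 25}}

```text
time_s: 11.25
tcp_pos: [0.4558, 0.2648, 0.0524]
ee_rot: [[0.582, -0.813, -0.0], [-0.813, -0.582, -0.0], [0.0, 0.0, -1.0]]
wrist_force: [-0.3, -0.4, 0.3]
gripper_width: 0.422
gripper_force: 30.0
```

Call:
{"op": "play_rows", "data": {"commands": "0 0 0.4 0 0 0;0 0 0.8 0 0 0;0 0 1 0 0 0;0 0 0.6 0 0 0;0.645 0.557 0 0 0 -0.83;0.645 0.557 0 0 0 -0.83;0.645 0.557 0 0 0 -0.83;0.645 0.557 0 0 0 -0.83;0.645 0.557 0 0 0 -0.83;0.645 0.557 0 0 0 -0.83;0.645 0.557 0 0 0 -0.83;0 0 0 0 0 0;0 0 0 0 0 0;0 0 0 0 0 0"}}

```text
time_s: 12.65
tcp_pos: [0.5907, 0.3812, 0.1368]
ee_rot: [[-0.247, -0.969, -0.0], [-0.969, 0.247, -0.0], [0.0, 0.0, -1.0]]
wrist_force: [0.1, -0.5, -0.3]
gripper_width: 0.425
gripper_force: 30.0
```

```bash
python3 - <<'E'
from station import r,cams
from h import *
s=r.sense();y=s['ee_rot'][:,1];print(s['tcp_pos'].round(4),np.degrees(np.arctan2(-y[1],-y[0])).round(1),s['time_s'])
v=grab(cams,"wrist","w6");hsv=cv2.cvtColor(v['p'],cv2.COLOR_BGR2HSV)
m=((hsv[...,0]>8)&(hsv[...,0]<25)&(hsv[...,1]>80)).astype(np.uint8)
for c in cv2.findContours(m,0,1)[0]:
    if cv2.contourArea(c)>300:
        P=(plane(v,c.reshape(-1,2),.006)[:,:2]*1000).astype(np.float32);print(cv2.boundingRect(c),[np.round(a,1) for a in cv2.minAreaRect(P)])
E
```

```text
[0.5907 0.3812 0.1368] -14.3 12.65
(163, 319, 407, 21) [array([579.4, 522.5]), array([ 21.2, 388.9]), np.float64(75.7)]
(403, 246, 19, 64) [array([526.5, 481.9]), array([64.1, 16. ]), np.float64(80.7)]
(213, 246, 20, 64) [array([696. , 438.7]), array([64.1, 16.9]), np.float64(70.8)]
(282, 147, 71, 51) [array([587.1, 364.9]), array([43. , 59.3]), np.float64(75.7)]
(442, 104, 103, 101) [array([441.5, 387.6]), array([83.8, 84.2]), np.float64(85.2)]
(192, 0, 152, 113) [array([595.9, 250.3]), array([81.8, 92.3]), np.float64(13.8)]
```

View pics/w6.png

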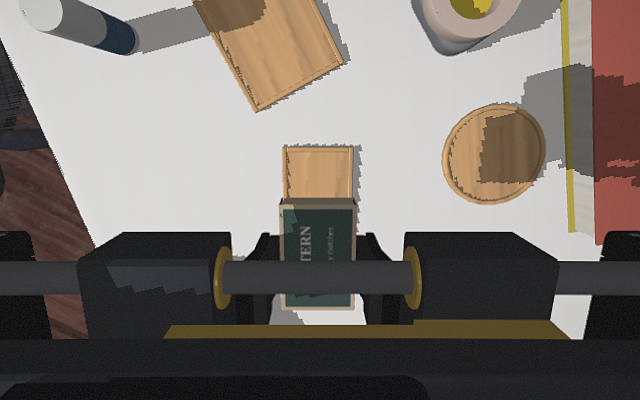

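The wrist view shows the box held in line with its tray at (317,172), and the pile's roll at (470,10) undisturbed. The offset is under 1 mm, so I'll lower and release.

Call:
{"op": "play_rows", "data": {"commands": "0.03 0.02 -1 0 0 0;0 0 -1 0 0 0;0 0 -1 0 0 0;0 0 -0.7 0 0 0;0 0 -0.3 0 0 0;0 0 -0.15 0 0 0;0 0 -0.08 0 0 0;0 0 0 0 0 0;0 0 0 0 0 0;0 0 0 0 0 0"}}

```text
time_s: 13.7
tcp_pos: [0.5929, 0.383, 0.0115]
ee_rot: [[-0.247, -0.969, 0.002], [-0.969, 0.247, 0.002], [-0.002, -0.002, -1.0]]
wrist_force: [-1.0, 0.2, 4.9]
gripper_width: 0.427
gripper_force: 30.0
```

Call:
{"op": "play_rows", "data": {"commands": "0 0 0 0 0 0;0 0 0 0 0 0;0 0 0 0 0 0;0 0 0 0 0 0;0 0 0 0 0 0;0 0 0.3 0 0 0;0 0 0.7 0 0 0;0 0 1 0 0 0;0 0 1 0 0 0;0 0 1 0 0 0;0 0 1 0 0 0;0 0 0 0 0 0;0 0 0 0 0 0", "grip": 80}}

```text
time_s: 15.0
tcp_pos: [0.5924, 0.3826, 0.1612]
ee_rot: [[-0.248, -0.969, 0.002], [-0.969, 0.248, 0.002], [-0.002, -0.001, -1.0]]
wrist_force: [-0.4, -0.1, 0.3]
gripper_width: 0.922
gripper_force: 0.0
```

```bash
python3 - <<'E'
from station import r,cams
from h import *
s=r.sense();print(s['tcp_pos'].round(4),s['time_s'])
v=grab(cams,"wrist","w7");fit(v,.012,.03,.5915,.382,.05)
E
```

```text
[0.5924 0.3826 0.1612] 15.0
px [317. 188.] z 0.0204 rect [array([593.3, 382.9]), array([54.3, 35.5]), np.float64(76.5)] ell [593.1 383.1] 2418
```

The box is flat in its tray at (593,383). Next is the roll. I'll grip it with the closing line along the red book's edge, which keeps the fingers clear at the tray.

Call:
{"op": "play_rows", "data": {"commands": "-0.413 -0.353 0 0 0 0.955;-0.413 -0.353 0 0 0 0.955;-0.413 -0.353 0 0 0 0.955;-0.413 -0.353 0 0 0 0.955;-0.413 -0.353 0 0 0 0.955;-0.413 -0.353 0 0 0 0.955;-0.413 -0.353 0 0 0 0.955;-0.413 -0.353 0 0 0 0.955;-0.413 -0.353 0 0 0 0.955;-0.413 -0.353 0 0 0 0.955;-0.413 -0.353 0 0 0 0.955;0 0 0 0 0 0;0 0 0 0 0 0;0 0 0 0 0 0", "grip": 87}}

```text
time_s: 16.45
tcp_pos: [0.4563, 0.2662, 0.1592]
ee_rot: [[0.97, -0.244, -0.0], [-0.244, -0.97, -0.0], [-0.0, 0.0, -1.0]]
wrist_force: [-0.7, -0.3, -0.3]
gripper_width: 1.0
gripper_force: 0.0
```

```bash
python3 - <<'E'
from station import r,cams
from h import *
s=r.sense();y=s['ee_rot'][:,1];print(s['tcp_pos'].round(4),np.degrees(np.arctan2(-y[1],-y[0])).round(1),s['time_s'])
v=grab(cams,"wrist","w8");fit(v,.04,.055,.456,.266,.05);fit(v,.015,.055,.456,.266,.05)
s=grab(cams,"scene","sc8");fit(s,.037,.055,.456,.266,.05)
v=load("w5");fit(v,.012,.03,.5915,.382,.06)
E
```

```text
[0.4563 0.2662 0.1592] 75.9 16.45
px [319. 197.] z 0.0456 rect [array([456.8, 266.4]), array([59.8, 60.5]), np.float64(75.9)] ell [456.7 266.3] 2785
px [319. 195.] z 0.0449 rect [array([457.1, 266.4]), array([62.2, 60.9]), np.float64(17.5)] ell [458.1 265.9] 4603
px [308. 172.] z 0.0426 rect [array([457.9, 263.9]), array([58.1, 61.6]), np.float64(52.2)] ell [457.9 264.2] 204Traceback (most recent call last):
  File "<stdin>", line 6, in <module>
  File "h.py", line 19, in fit
    n,l,st,c=cv2.connectedComponentsWithStats(q);i=1+np.argmax(st[1:,4]);m=l==i
                                                     ~~~~~~~~~^^^^^^^^^^
    return _wrapfunc(a, 'argmax', axis=axis, out=out, **kwds)
    return bound(*args, **kwds)
ValueError: attempt to get argmax of an empty sequence
```

View pics/w8.png

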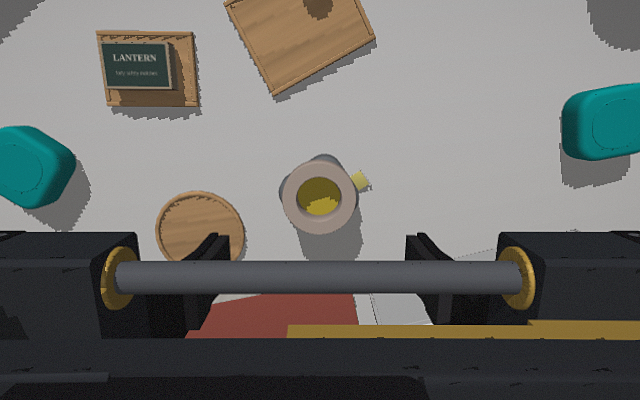

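The wrist view shows the roll at (320,196), centred between the fingers, and the match box in its tray at top left. The fit puts the roll at (457,266) with its top at z = 46 mm. I'll grip it.

Call:
{"op": "play_rows", "data": {"commands": "0 0 -1 0 0 0;0 0 -1 0 0 0;0 0 -1 0 0 0;0 0 -0.7 0 0 0;0 0 -0.3 0 0 0;0 0 -0.15 0 0 0;0 0 -0.04 0 0 0;0 0 0 0 0 0;0 0 0 0 0 0;0 0 0 0 0 0"}}

```text
time_s: 17.55
tcp_pos: [0.4563, 0.2663, 0.0347]
ee_rot: [[0.97, -0.243, 0.001], [-0.243, -0.97, 0.001], [0.001, -0.002, -1.0]]
wrist_force: [-1.1, -0.5, 0.0]
gripper_width: 1.0
gripper_force: 0.0
```

Call:
{"op": "play_rows", "data": {"commands": "0 0 0 0 0 0;0 0 0 0 0 0;0 0 0 0 0 0;0 0 0 0 0 0;0 0 0 0 0 0;0 0 0 0 0 0;0 0 0 0 0 0", "grip": 45}}

```text
time_s: 18.25
tcp_pos: [0.4559, 0.2658, 0.0339]
ee_rot: [[0.97, -0.243, -0.0], [-0.243, -0.97, -0.0], [-0.0, 0.0, -1.0]]
wrist_force: [-0.3, -0.2, 2.0]
gripper_width: 0.682
gripper_force: 30.0
```

Call:
{"op": "play_rows", "data": {"commands": "0 0 0.4 0 0 0;0 0 0.8 0 0 0;0 0 1 0 0 0;0 0 0.8 0 0 0;-0.1 0.81 0 0 0 0;-0.1 0.81 0 0 0 0;-0.1 0.81 0 0 0 0;-0.1 0.81 0 0 0 0;-0.1 0.81 0 0 0 0;0 0 0 0 0 0;0 0 0 0 0 0;0 0 0 0 0 0"}}

```text
time_s: 19.45
tcp_pos: [0.4408, 0.3866, 0.1241]
ee_rot: [[0.97, -0.243, -0.0], [-0.243, -0.97, -0.0], [-0.0, 0.0, -1.0]]
wrist_force: [-0.9, -0.0, -1.1]
gripper_width: 0.683
gripper_force: 30.0
```

```bash
python3 - <<'E'
from station import r,cams
from h import *
s=r.sense();print(s['tcp_pos'].round(4),s['time_s'])
v=grab(cams,"wrist","w9");hsv=cv2.cvtColor(v['p'],cv2.COLOR_BGR2HSV)
m=((hsv[...,0]>8)&(hsv[...,0]<25)&(hsv[...,1]>80)).astype(np.uint8)
for c in cv2.findContours(m,0,1)[0]:
    if cv2.contourArea(c)>300:
        P=(plane(v,c.reshape(-1,2),.006)[:,:2]*1000).astype(np.float32);print(cv2.boundingRect(c),[np.round(a,1) for a in cv2.minAreaRect(P)])
E
```

```text
[0.4408 0.3866 0.1241] 19.45
(218, 319, 410, 21) [array([298.5, 325.8]), array([372.7,  20.3]), np.float64(76.0)]
(444, 246, 29, 64) [array([340. , 285.2]), array([21.9, 62.4]), np.float64(86.5)]
(163, 246, 28, 64) [array([400.1, 526.1]), array([22.3, 62.1]), np.float64(68.0)]
(290, 226, 56, 20) [array([408.4, 395.9]), array([46.9, 17.2]), np.float64(76.0)]
(267, 147, 102, 67) [array([454.5, 384.4]), array([83.6, 54.9]), np.float64(76.0)]
(405, 0, 69, 32) [array([551.4, 270.3]), array([48.6, 20.2]), np.float64(75.6)]
(222, 0, 107, 45) [array([576. , 385.7]), array([77.3, 29. ]), np.float64(76.0)]
```

View pics/w9.png

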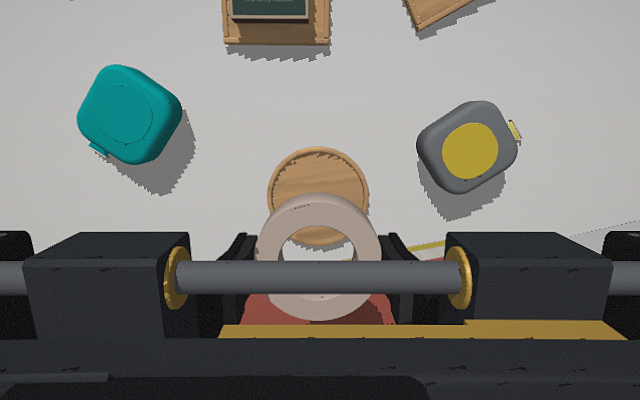

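The wrist view shows the roll over its tray at (318,195). The grey measure is alone at (467,147), with its tongue at (514,130). I'll nudge 1 mm, lower and release.

Call:
{"op": "play_rows", "data": {"commands": "-0.02 0.03 -1 0 0 0;0 0 -1 0 0 0;0 0 -1 0 0 0;0 0 -0.5 0 0 0;0 0 -0.2 0 0 0;0 0 -0.08 0 0 0;0 0 0 0 0 0;0 0 0 0 0 0;0 0 0 0 0 0;0 0 0 0 0 0"}}

```text
time_s: 20.5
tcp_pos: [0.4405, 0.3886, 0.011]
ee_rot: [[0.97, -0.243, 0.001], [-0.243, -0.97, 0.001], [0.0, -0.001, -1.0]]
wrist_force: [-0.3, 0.8, 0.2]
gripper_width: 0.683
gripper_force: 30.0
```

Call:
{"op": "play_rows", "data": {"commands": "0 0 0 0 0 0;0 0 0 0 0 0;0 0 0 0 0 0;0 0 0 0 0 0;0 0 0.3 0 0 0;0 0 0.7 0 0 0;0 0 1 0 0 0;0 0 1 0 0 0;0 0 1 0 0 0;0 0 1 0 0 0;0 0 0 0 0 0;0 0 0 0 0 0;0 0 0 0 0 0", "grip": 80}}

```text
time_s: 21.8
tcp_pos: [0.4398, 0.3876, 0.1597]
ee_rot: [[0.97, -0.243, -0.001], [-0.243, -0.97, -0.001], [-0.001, 0.002, -1.0]]
wrist_force: [-0.4, 0.4, -0.2]
gripper_width: 0.913
gripper_force: 0.0
```

```bash
python3 - <<'E'
from station import r,cams
from h import *
s=r.sense();print(s['tcp_pos'].round(4),s['time_s'],s['joints'].round(0))
v=grab(cams,"wrist","w10");fit(v,.012,.03,.44,.387,.05);fit(v,.015,.035,.45,.27,.06)
fit(v,.07,.1,.33,.2,.12)
X=cloud(v);q=(X[...,2]>.05)&(X[...,2]<.11)&(X[...,0]<.4)&(X[...,1]<.3);print(np.nanpercentile(X[q],[1,99],axis=0).round(3).tolist() if q.any() else 0)
v=load("w8");X=cloud(v);q=(X[...,2]>.05)&(X[...,2]<.11)&(X[...,0]<.4)&(X[...,1]<.3);print(np.nanpercentile(X[q],[1,99],axis=0).round(3).tolist())
v=load("w5");X=cloud(v);q=((X[...,2]>.088)&(X[...,2]<.1)&(X[...,0]<.42)&(X[...,1]<.3)&(np.arange(640)[None,:]>410)&(np.arange(400)[:,None]<235));P=X[q][:,:2]*1000;b=cv2.convexHull(P.astype(np.float32));print("box top hull",cv2.approxPolyDP(b,6,True).reshape(-1,2).round().tolist())
E
```

```text
[0.4398 0.3876 0.1597] 21.8 [ 57.  21. -10.  -0. -59.  19.]
px [316. 190.] z 0.0225 rect [array([441.7, 389.5]), array([60.1, 60.4]), np.float64(76.0)] ell [441.5 389.4] 2503
px [452. 141.] z 0.0265 rect [array([455. , 269.4]), array([58.5, 62.5]), np.float64(19.7)] ell [455.  269.3] 4917Traceback (most recent call last):
  File "<stdin>", line 5, in <module>
  File "h.py", line 19, in fit
    n,l,st,c=cv2.connectedComponentsWithStats(q);i=1+np.argmax(st[1:,4]);m=l==i
                                                     ~~~~~~~~~^^^^^^^^^^
    return _wrapfunc(a, 'argmax', axis=axis, out=out, **kwds)
    return bound(*args, **kwds)
ValueError: attempt to get argmax of an empty sequence
```

```bash
python3 - <<'E'
from h import *
for n in("w1","w5","scene0","sc8"):
    v=load(n);X=cloud(v);z=X[...,2]
    g=np.ones(z.shape,bool)
    if n[0]=="w" : g[225:]=0
    for nm,lo,hi in(("box",.088,.1),("book",.022,.04)):
        q=g&(z>lo)&(z<hi)&(X[...,0]<.405)&(X[...,0]>.2)&(X[...,1]>.04)&(X[...,1]<.5)
        if q.sum()<50: continue
        k,l,st,c=cv2.connectedComponentsWithStats(q.astype(np.uint8));q=l==1+np.argmax(st[1:,4])
        print(n,nm,q.sum(),np.nanmedian(z[q]).round(4),cv2.approxPolyDP(cv2.convexHull((X[q][:,:2]*1000).astype(np.float32)),5,True).reshape(-1,2).round().tolist())
b=np.array([455,269.4])
for s in(0,10,20):
    x=np.array([.941,.337]);y=np.array([-.337,.941]);c=b+s*y
    print(s,[(c+sx*95*x+sy*37.5*y).round().tolist() for sx,sy in((-1,-1),(-1,1),(1,1),(1,-1))])
E
```

```text
w1 box 2048 0.0943 [[323.0, 40.0], [359.0, 42.0], [357.0, 131.0]]
w1 book 789 0.0309 [[359.0, 41.0], [357.0, 188.0]]
w5 box 14690 0.0945 [[359.0, 62.0], [357.0, 204.0], [273.0, 143.0]]
w5 book 2508 0.0314 [[359.0, 41.0], [356.0, 231.0]]
scene0 box 2505 0.0922 [[354.0, 238.0], [215.0, 239.0], [205.0, 230.0], [212.0, 43.0], [355.0, 44.0], [360.0, 169.0]]
scene0 book 2406 0.0309 [[382.0, 472.0], [218.0, 476.0], [206.0, 276.0], [337.0, 258.0], [376.0, 260.0]]
sc8 box 2519 0.0921 [[352.0, 40.0], [360.0, 54.0], [358.0, 238.0], [213.0, 239.0], [205.0, 223.0], [212.0, 43.0]]
sc8 book 1000 0.0308 [[340.0, 474.0], [311.0, 411.0], [289.0, 340.0], [285.0, 289.0], [298.0, 273.0], [328.0, 260.0], [375.0, 257.0], [385.0, 469.0]]
0 [[378.0, 202.0], [353.0, 273.0], [532.0, 337.0], [557.0, 266.0]]
10 [[375.0, 212.0], [350.0, 282.0], [528.0, 346.0], [554.0, 276.0]]
20 [[372.0, 221.0], [346.0, 291.0], [525.0, 356.0], [550.0, 285.0]]
```

The roll is flat in its tray at (441.6,389) with its top at z = 22.5 mm. The measure body is at (455,269) with its x axis at about 20°. The white box's corner (359,239, 94 mm high) leaves the gripper body about 6 mm. I'll aim 5 mm away from the box and 6 mm towards +y, and check from above first.

Call:
{"op": "play_rows", "data": {"commands": "0.075 -0.462 0 0 0 -0.82;0.075 -0.462 0 0 0 -0.82;0.075 -0.462 0 0 0 -0.82;0.075 -0.462 0 0 0 -0.82;0.075 -0.462 0 0 0 -0.82;0.075 -0.462 0 0 0 -0.82;0.075 -0.462 0 0 0 -0.82;0.075 -0.462 0 0 0 -0.82;0 0 0 0 0 0;0 0 0 0 0 0;0 0 0 0 0 0", "grip": 87}}

```text
time_s: 22.95
tcp_pos: [0.4583, 0.2778, 0.16]
ee_rot: [[0.337, -0.942, -0.0], [-0.942, -0.337, -0.0], [0.0, 0.0, -1.0]]
wrist_force: [0.1, 0.2, 0.3]
gripper_width: 0.999
gripper_force: 0.0
```

```bash
python3 - <<'E'
from station import r,cams
from h import *
s=r.sense();y=s['ee_rot'][:,1];print(s['tcp_pos'].round(4),np.degrees(np.arctan2(-y[1],-y[0])).round(1),s['time_s'])
v=grab(cams,"wrist","w11");fit(v,.015,.035,.455,.27,.06)
hsv=cv2.cvtColor(v['p'],cv2.COLOR_BGR2HSV)
m=((hsv[...,0]>8)&(hsv[...,0]<25)&(hsv[...,1]>80)).astype(np.uint8)
for c in cv2.findContours(m,0,1)[0]:
    if cv2.contourArea(c)>1500:
        P=(plane(v,c.reshape(-1,2),.006)[:,:2]*1000).astype(np.float32);print(cv2.boundingRect(c),[np.round(a,1) for a in cv2.minAreaRect(P)])
s=grab(cams,"scene","sc11");fit(s,.015,.035,.455,.27,.06)
E
```

```text
[0.4583 0.2778 0.16  ] 19.7 22.95
px [328. 179.] z 0.0269 rect [array([454. , 265.8]), array([56.9, 60.5]), np.float64(19.7)] ell [454.  265.8] 4322
(287, 294, 353, 46) [array([272.2, 357.3]), array([361.2,  50.3]), np.float64(18.8)]
(120, 191, 80, 70) [array([587.8, 368.3]), array([54. , 59.8]), np.float64(75.3)]
(131, 35, 100, 128) [array([596. , 246.8]), array([82.5, 98.6]), np.float64(14.0)]
px [308. 176.] z 0.0237 rect [array([459.2, 262.4]), array([61.3, 65.4]), np.float64(18.7)] ell [457.7 263.4] 321
```

View pics/w11.png

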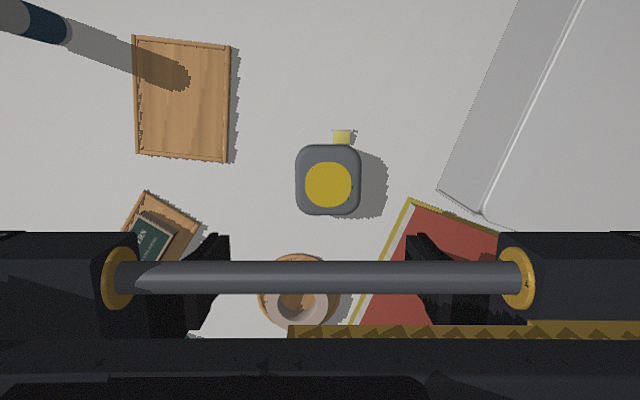

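The wrist view shows the measure at (328,180), square to the tool, with its tongue at (342,137). The white box is clear on the right. I'll nudge (-1,-4) mm, lower and grip.

Call:
{"op": "play_rows", "data": {"commands": "-0.045 -0.13 -1 0 0 0;0 0 -1 0 0 0;0 0 -1 0 0 0;0 0 -1 0 0 0;0 0 -0.5 0 0 0;0 0 -0.3 0 0 0;0 0 -0.2 0 0 0;0 0 -0.07 0 0 0;0 0 0 0 0 0;0 0 0 0 0 0;0 0 0 0 0 0"}}

```text
time_s: 24.15
tcp_pos: [0.4573, 0.2739, 0.0091]
ee_rot: [[0.335, -0.942, 0.001], [-0.942, -0.335, 0.001], [-0.001, -0.001, -1.0]]
wrist_force: [-0.1, -0.1, -0.0]
gripper_width: 0.997
gripper_force: 0.0
```

Call:
{"op": "play_rows", "data": {"commands": "0 0 0 0 0 0;0 0 0 0 0 0;0 0 0 0 0 0;0 0 0 0 0 0;0 0 0 0 0 0;0 0 0 0 0 0;0 0 0 0 0 0;0 0 0 0 0 0", "grip": 45}}

```text
time_s: 24.95
tcp_pos: [0.4569, 0.2734, 0.0083]
ee_rot: [[0.335, -0.942, -0.0], [-0.942, -0.335, -0.0], [0.0, 0.0, -1.0]]
wrist_force: [-0.2, -0.2, -0.0]
gripper_width: 0.648
gripper_force: 29.9
```

Call:
{"op": "play_rows", "data": {"commands": "0 0 0.4 0 0 0;0 0 0.8 0 0 0;0 0 1 0 0 0;0 0 0.9 0 0 0;0.76 -0.08 0 0 0 -0.11;0.76 -0.08 0 0 0 -0.11;0.76 -0.08 0 0 0 -0.11;0.76 -0.08 0 0 0 -0.11;0.76 -0.08 0 0 0 -0.11;0.76 -0.08 0 0 0 -0.11;0 0 0 0 0 0;0 0 0 0 0 0;0 0 0 0 0 0;0 0 0 0 0 0"}}

```text
time_s: 26.35
tcp_pos: [0.593, 0.2592, 0.1017]
ee_rot: [[0.241, -0.971, -0.0], [-0.971, -0.241, 0.0], [-0.0, 0.0, -1.0]]
wrist_force: [-0.2, 0.6, -0.9]
gripper_width: 0.653
gripper_force: 29.9
```

```bash
python3 - <<'E'
from station import r,cams
from h import *
s=r.sense();y=s['ee_rot'][:,1];t=s['tcp_pos'];print(t.round(4),np.degrees(np.arctan2(-y[1],-y[0])).round(1),s['time_s'])
v=grab(cams,"wrist","w12");hsv=cv2.cvtColor(v['p'],cv2.COLOR_BGR2HSV);X=cloud(v)
m=((hsv[...,0]>8)&(hsv[...,0]<25)&(hsv[...,1]>80)).astype(np.uint8)
for c in cv2.findContours(m,0,1)[0]:
    if cv2.contourArea(c)>1000:
        P=(plane(v,c.reshape(-1,2),.006)[:,:2]*1000).astype(np.float32);print(cv2.boundingRect(c),[np.round(a,1) for a in cv2.minAreaRect(P)])
# held measure: local coords in tool axes relative to TCP (a along tool x = -y of measure)
L=(X-t)@s['ee_rot']*1000
q=(X[...,2]>.095)&(X[...,2]<.14)&(L[...,0]>-60)&(L[...,0]<80)&(abs(L[...,1])<27)&(np.arange(400)[:,None]<235)
print("body tool-x max",np.nanpercentile(L[q][:,0],[1,97,99.5]).round(1),"z",np.nanpercentile(X[q][:,2],[2,50,98]).round(4),np.nanpercentile(L[q][:,1],[1,99]))
for lo,hi in((.095,.108),(.108,.122),(.122,.135)):
    k=q&(X[...,2]>lo)&(X[...,2]<hi);print(lo,k.sum(),np.nanpercentile(L[k][:,0],[2,98]).round(1) if k.any() else'')
E
```

```text
[0.593  0.2592 0.1017] 13.9 26.35
(212, 304, 410, 36) [array([488.9, 339.8]), array([343.7,  31.3]), np.float64(13.7)]
(262, 119, 113, 74) [array([602. , 225.3]), array([81.5, 53.9]), np.float64(13.9)]
(276, 0, 88, 32) [array([623.8, 133.9]), array([57.6, 18.6]), np.float64(14.0)]
body tool-x max [15.8 46.6 49. ] z [0.098  0.1197 0.1215] [-26.08007418  25.62666662]
0.095 1199 [33.9 49.1]
0.108 5998 [16.  36.5]
0.122 27 [16.5 26.3]
```

View pics/w12.png

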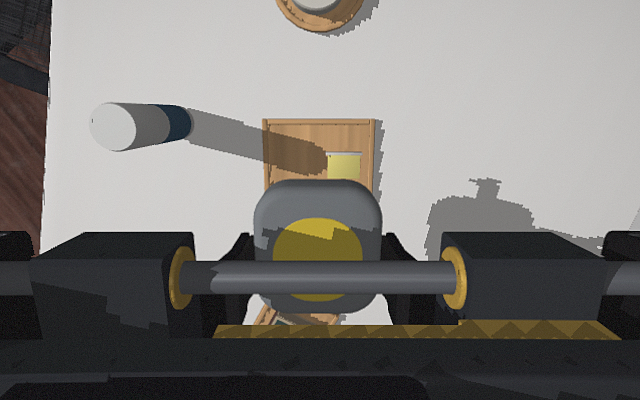

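The wrist view shows the measure level in the grip at (318,240), with its tongue at (343,165) over the tray's far end. The glue stick at (140,125) is clear. The pose is within 1 mm, so I'll lower and release.

Call:
{"op": "play_rows", "data": {"commands": "0.02 -0.01 -1 0 0 0;0 0 -0.9 0 0 0;0 0 -0.6 0 0 0;0 0 -0.3 0 0 0;0 0 -0.15 0 0 0;0 0 -0.04 0 0 0;0 0 0 0 0 0;0 0 0 0 0 0;0 0 0 0 0 0;0 0 0 0 0 0"}}

```text
time_s: 27.4
tcp_pos: [0.5947, 0.2591, 0.0123]
ee_rot: [[0.24, -0.971, 0.001], [-0.971, -0.24, 0.001], [-0.0, -0.001, -1.0]]
wrist_force: [-0.3, 0.1, 1.2]
gripper_width: 0.655
gripper_force: 29.9
```

Call:
{"op": "play_rows", "data": {"commands": "0 0 0 0 0 0;0 0 0 0 0 0;0 0 0 0 0 0;0 0 0 0 0 0;0 0 0 0 0 0;0 0 0.3 0 0 0;0 0 0.7 0 0 0;0 0 1 0 0 0;0 0 1 0 0 0;0 0 1 0 0 0;0 0 1 0 0 0;0 0 1 0 0 0;0 0 0 0 0 0;0 0 0 0 0 0;0 0 0 0 0 0", "grip": 84}}

```text
time_s: 28.9
tcp_pos: [0.5936, 0.2584, 0.1907]
ee_rot: [[0.24, -0.971, -0.002], [-0.971, -0.24, -0.001], [0.0, 0.002, -1.0]]
wrist_force: [0.8, -0.0, 0.7]
gripper_width: 0.963
gripper_force: 0.0
```

```bash
python3 - <<'E'
from station import r,cams
from h import *
s=r.sense();print(s['tcp_pos'].round(4),s['time_s'])
v=grab(cams,"wrist","w13");fit(v,.02,.04,.595,.25,.06)
a=grab(cams,"scene","sc13");b=grab(cams,"side","sd13")
fit(a,.012,.03,.63,.113,.04);fit(a,.012,.03,.592,.382,.05);fit(a,.012,.03,.441,.388,.05);fit(a,.02,.04,.595,.25,.06);fit(a,.06,.095,.71,.22,.04);fit(a,.06,.095,.66,-.03,.09)
fit(load("sc3"),.06,.095,.71,.22,.04);fit(load("sc3"),.06,.095,.66,-.03,.09)
A=cv2.resize(a['p'][130:290,250:420],(400,376),interpolation=cv2.INTER_CUBIC);B=cv2.resize(b['p'][170:310,260:430],(400,376),interpolation=cv2.INTER_CUBIC)
cv2.imwrite("pics/end.png",np.hstack([A,B]))
E
```

```text
[0.5936 0.2584 0.1907] 28.9
px [316. 178.] z 0.0308 rect [array([597.1, 253. ]), array([56.8, 61. ]), np.float64(13.9)] ell [597.1 252.9] 3668
px [301. 244.] z 0.0184 rect [array([631.6, 113. ]), array([36.8, 43.4]), np.float64(53.8)] ell [631.7 113.2] 180
px [370. 187.] z 0.0175 rect [array([596. , 381.3]), array([56.1, 40.3]), np.float64(75.4)] ell [595.4 381.5] 205
px [335. 159.] z 0.0194 rect [array([447. , 371.1]), array([61.6, 32.3]), np.float64(13.6)] ell [446.2 374.6] 93
px [335. 208.] z 0.0279 rect [array([601. , 250.4]), array([59.1, 64.9]), np.float64(14.6)] ell [600.  250.9] 373
px [354. 229.] z 0.0829 rect [array([710.7, 221.3]), array([22.4, 36.7]), np.float64(49.9)] ell [711.5 221.6] 108
px [256. 272.] z 0.0796 rect [array([670.8, -37.1]), array([ 87.3, 123.7]), np.float64(60.9)] ell [664.3 -37. ] 619
px [354. 229.] z 0.0827 rect [array([710.6, 221.4]), array([22.4, 36.7]), np.float64(49.9)] ell [711.4 221.7] 109
px [256. 273.] z 0.0791 rect [array([670.7, -37.1]), array([ 87.4, 124. ]), np.float64(60.9)] ell [664.6 -37.3] 623
```

View pics/end.png

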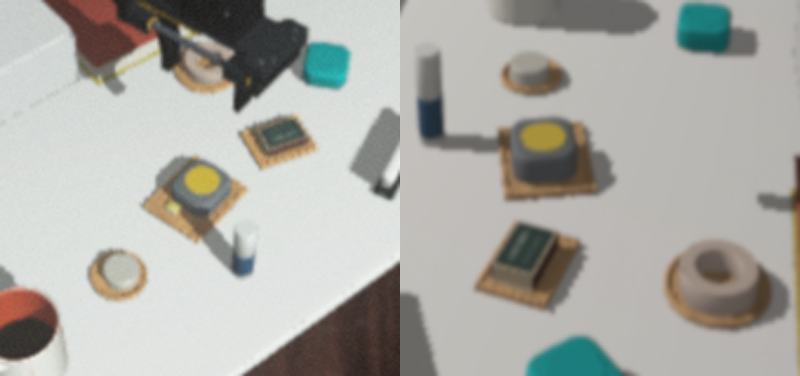

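Both views show all four things flat in their own trays. The mug and glue stick read the same positions as before. I'll hand it in.

```bash
python3 -c "
from station import r
print(r.finish_job())"
```

```text
the job is handed in; nothing more can be done
None
```

The job is handed in at about 29 s: the last pictures showed the tin, match box, tape roll and tape measure each flat in its own tray and let go, with the mug and glue stick where they stood; the hand-in gave no verdict.

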